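# Lift a sagging bolt out of its bent keeper and hold the cage gate ajar

### The job

Slide the flat cover on top of the small cage all the way back so that the gate's bolt is uncovered. Then take the bolt by its upright knob, lift it so that its drooping nose clears the turned-up lip of the keeper, draw it clear, and swing the gate ajar until its free edge stands about 8 cm out from where it was shut. The gate springs shut by itself, so finish still holding the bolt's knob with the gate kept ajar, and leave the things standing around the cage where they are.

Things in the scene. Friction and masses are not known exactly. Their poses are not given: they have to be found in the camera images.
- cage: Grey sheet-steel cage fixed to the table, 200 deep x 360 wide x 178 mm high (guide rails on the roof to 190). Origin under its centre on the table; its x axis points from the front to the back, y to the hinge side (left seen from the front), z up. The front frame lies at x = -100 mm; the roof's front edge is at x = -70 mm.
- cover (a joint): Slide of the flat cover, m: 0 closed (it juts 80 mm out in front of the roof, 13 mm above the top of the bolt's knob), 0.09 fully back, moving along the cage's +x. About 1.5 N of friction; it stays where left.
- cover_knob (a point): Middle of the round black knob that stands on the cover (20 mm diameter, 28 mm tall: from 16 mm below this point, where the cover's top face lies, to 12 mm above). Its axes are the cage's. The cover is an aluminium plate 150 x 152 x 4 mm; this point is 15 mm behind the plate's centre.
- gate (a joint): Hinge of the barred gate, rad: 0 shut, up to 1.2, growing as the free (right-hand) edge swings out towards the cage's front (-x of the cage). A spring shuts it: about 0.2 N m when shut, 0.35 N m at 0.4 rad.
- gate_hinge (a point): Point on the gate's upright hinge axis, 105 mm above the table (height of the bolt's rod), at x = -92.5, y = +140 mm of the cage. Its axes turn with the gate: y points from the free edge to the hinge, x to the back.
- gate_edge (a point): Free edge of the gate, 215 mm from the hinge axis, 105 mm above the table; its axes are the gate's.
- bolt: Steel bolt on the gate's front: a 10 mm rod along the gate's y with an upright round knob 14 mm thick. Origin on the rod's axis under the knob; home, it lies 160 mm from the hinge along the gate's -y and 27.5 mm before it. Knob top 60 mm above the origin; grip it 25 to 60 mm above. Guide straps 40 mm to the keeper's side and 90 mm to the hinge's side reach 23 mm above the origin. About 0.2 kg.
- bolt_draw (a joint): Draw of the bolt, m: 0 home in the keeper, up to 0.05, moving along the gate's +y (towards the hinge). Under 1 N of friction. Sagged, it is stopped by the keeper's lip after about 4 mm. From 0.028 on the nose is out of the keeper and the gate can swing.
- bolt_lift (a joint): Height of the bolt in its worn straps, m: 0 sagged (it drops there by its own weight), up to 0.014. The nose clears the keeper's lip from 0.008 up.
- bolt_nose (a point): Centre of the bolt's square drop nose, 14 x 14 x 21 mm, 88 mm from the knob on the keeper's side; its axes are the gate's. Its underside hangs 14 mm below the rod's axis.
- keeper: Bent steel strap fixed on the right-hand jamb, a box of 36 mm length round the nose, from 80 to 132 mm above the table, open towards the bolt apart from a 4 mm thick turned-up lip whose top is 99 mm above the table, 6 mm below the sagged rod's axis. Origin and axes are those of the cage.
- spray: White bottle with a pink cap, 52 mm diameter, 165 mm high, standing beside the cage on the keeper's side; origin under its centre. A bystander.
- jar: Clear jar with a white lid, 64 mm diameter, 85 mm high, on the keeper's side of the cage, level with its front; origin under its centre. A bystander.
- bottle: Small blue dropper bottle, 38 mm diameter, 100 mm high, beside the cage on the hinge side; origin under its centre. A bystander.
- block: Brown sanding block, 49 x 76 x 28 mm, on the table before the hinge side of the cage; origin under its centre. A bystander.

How it is judged:
On the way, in this order (a step that is already met when the one before it is completed fails the run):
1. the cover is slid fully back, the gate still shut and bolted (value of joint cover above 0.078 m and value of joint gate below 0.05 rad and value of joint bolt_draw below 0.01 m), for 0.2 s.
2. the bolt, held by its knob, is lifted over the keeper's lip while it is drawn (value of joint bolt_lift above 0.005 m and value of joint bolt_draw above 0.006 m and contact force between the fingers and bolt above 1 N), for 0.05 s.
3. the bolt is drawn clear of the keeper (value of joint bolt_draw above 0.027 m), for 0.1 s.
At the end, for the whole second after the job is handed in: The gate stands still, open 0.24 to 0.58 rad (its free edge about 5 to 12 cm out), the bolt is drawn (over 20 mm) and touches the keeper no more, the fingers hold the bolt's knob (over 1 N), the cover is back (over 75 mm) (value of joint gate between 0.24 and 0.58 rad and velocity of joint gate between -0.1 and 0.1 rad/s and value of joint bolt_draw above 0.02 m and value of joint cover above 0.075 m and contact force between the fingers and bolt above 1 N and contact force between anything else and keeper below 1 N); the arm keeps its last pose, push and grip.
It fails at once if a bystander is shifted more than 30 mm (distance of any of spray, jar, bottle, block from where it was at the start of the episode above 0.03 m).
It also fails if it takes over 40 s, if anything falls off the work surface, if the arm or the gripper's body presses on something with over 40 N, if the wrist force passes 120 N, or if a joint passes its speed limit or range.

### The arm

A 6-joint arm with a two-finger parallel gripper is mounted at the origin on a cart in front of the work surface, level with it; the furniture and walls round the work are solid. World frame = base frame: x ahead of the robot, y to its left, z up, the work surface at z = 0. Lengths are in m, angles in rad, forces in N, time in s.
With the tool pointing down it reaches from about 0.25 to 0.725 m from the base axis. Payload 4 kg.
Tool frame: the origin (TCP) lies between the finger pads; the fingertips stand 19 mm ahead of it and the grasp point (between the pads) is the TCP; z points along the fingers, y is the line along which they close (so a half turn about z gives the same grasp; the last joint's range is limited). The gripper opens to 85 mm and grips with 20 to 120 N. Pads are 22 mm wide; open, the fingers measure 114 mm over their backs; the gripper's body (76 mm by 85 mm) begins 54 mm behind the grasp point. The pads swing forward as they close: fully open they stand 13 mm farther back than shut.
Start: joints at [1.188, 0.241, 0.005, 1.335, 0, 1.571], TCP at [0.187, 0.464, 0.25] pointing down, gripper open.
Joint ranges: [-2.72, 2.72], [-1.05, 1.87], [-1.09, 1.28], [-1.99, 2.15], [-1.42, 1.44], [-3.14, 3.14]. Speed limits (rad/s): [2.79, 2.79, 3.14, 3.14, 3.14, 3.14].

### API

Orientations are given as a unit quaternion [w, x, y, z].
In Python, from station import bot gives the robot as it stands.
- The arm moves only by the tool play_rows, never from a script. Its argument "increments" is a list of rows, each an object with "offset": the shift along the tool's x, y, z in mm, a list of three; "yaw": the turn about the tool's z in degrees. In form: [{"offset": [tx, ty, tz], "yaw": yaw}, ...]. A call has 1 to 20 rows; each row is the pose to reach, as a shift and turn from the pose commanded when the call began, along the tool's axes at that moment; what a row does not reach only later rows make up. A row lasts 1/10 s, in which the tool goes at most 50 mm and 8.59 degrees, less where a joint would pass 70% of its speed; a pose out of reach is approached as far as the arm can. A call with a gripper value outside its range is refused whole. "gripper" is the gripper's target within -1 to 1 (fully open at 1, half-way at 0, shut at -1), set as the call begins (left out, the last holds). The fingers move at their own pace and stop on an object; "newtons" is the grip in N (left out, the last holds). Time passes only in rows, so rows that repeat a pose let the fingers close. It gives the time, the measured TCP pose, the force, the opening and the grip force at its end, in the units of the state.
- bot.get_obs(): the state, without advancing time (a new reading comes with each control period).
- bot.capture(name): name is "scene" or "top" or "wrist"; returns (picture, depth): 420x560x3 uint8, red, green, blue; 420x560 float32, m along the optical axis (not along the pixel's ray), 0 where there is no reading.
- bot.calibration(name): a dict with "mtx" (3x3 intrinsics, pixels), "dist" ([k1, k2, p1, p2, k3] as OpenCV has them; the pictures are not rectified), "camera_from_world" (4x4, takes a point from world to camera coordinates). Camera axes: x right, y up, looking along -z (the intrinsics and any distortion apply to the point x, -y, -z); pixel columns grow to the right and rows downward; lengths in m; the calibration is good to about 2 mm. A picture is of the moment at which its call begins: read the wrist's pose just before it. calibration takes no time and is no camera call; for the wrist camera it gives the pose at the moment of the call.
- bot.finish_job(): hands the job in; it is judged then, once.
The state is a dict: "time": time; "joint_pos": joint angles; "dq": joint speeds; "tau": joint torques, N m; "eef_pos": TCP position; "eef_rot": TCP orientation; "contact_force": force on the tool from outside, world axes, zero at the start; "wrist_torque": the same for the moment, N m; "gripper_width": finger opening in m; "finger_force": force on a finger pad.
Only numpy, scipy, OpenCV 4.12 (cv2) and the standard library are available. Lean on these libraries where they do the work, as an engineer would, in place of code of your own. Each camera call takes 0.05 s, during which the arm holds its last target. There are 200 camera calls.

## Working session

There is one attempt and no reset: what is moved stays moved. The work goes in short steps, Python scripts to look and compute and a tool call to move; the robot and the scene stay as the last step left them, time stands still between calls to the robot, and variables do not carry over. Pictures are saved under pics/ and viewed, at most 10 in all, crops included, and the job is handed in when it is done.

Besides the shell and the picture viewer there is one more tool, called as name(argument=value, ...) on one line, values as JSON. play_rows: Moves the arm, as the interface text tells. Its arguments: {"type":"object","properties":{"increments":{"type":"array"},"gripper":{"type":"number"},"newtons":{"type":"number"}},"required":["increments"]}

```bash
mkdir -p pics; ls; python3 - <<'E'
from station import bot
import cv2,numpy as np
o=bot.get_obs();print({k:np.round(o[k],3).tolist() for k in o})
for n in("scene","top"):
    p,d=bot.capture(n);cv2.imwrite(f"pics/{n}0.png",p[:,:,::-1]);np.save(f"pics/{n}0.npy",d)
    c=bot.calibration(n);print(n,np.round(c["mtx"],1).tolist(),np.round(c["dist"],3),np.round(c["camera_from_world"],3).tolist())
E
```

```text
pics
{'time': 0.0, 'joint_pos': [1.188, 0.241, 0.004, 1.335, -0.0, 1.571], 'dq': [-0.0, 0.003, 0.0, 0.001, 0.001, -0.001], 'tau': [-0.002, -37.231, 25.241, 0.017, 0.0, 0.0], 'eef_pos': [0.187, 0.463, 0.249], 'eef_rot': [-0.0, 0.19, 0.982, -0.001], 'contact_force': [-0.449, -0.591, -0.061], 'wrist_torque': [-0.009, -0.023, 0.009], 'finger_force': 0.0, 'gripper_width': 0.086}
scene [[531.8, 0.0, 281.5], [0.0, 531.8, 213.6], [0.0, 0.0, 1.0]] [-0.111  0.     0.     0.     0.   ] [[0.541, -0.841, -0.02, -0.291], [0.559, 0.342, 0.755, -0.456], [-0.628, -0.42, 0.655, -0.982], [0.0, 0.0, 0.0, 1.0]]
top [[477.2, 0.0, 282.4], [0.0, 477.2, 206.9], [0.0, 0.0, 1.0]] [-0.123  0.     0.     0.     0.   ] [[-0.236, -0.972, -0.005, 0.157], [0.942, -0.23, 0.246, -0.608], [-0.24, 0.053, 0.969, -1.326], [0.0, 0.0, 0.0, 1.0]]
```

View pics/scene0.png

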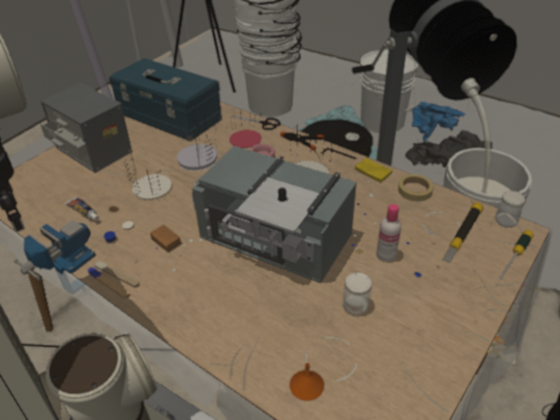

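View pics/top0.png

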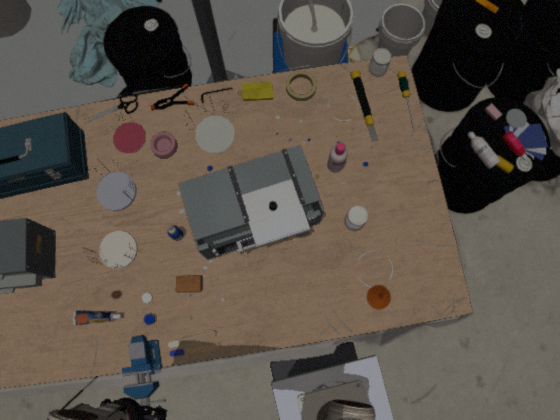

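The top view shows the cage around (255,205), with the white cover at about (277,213) and its black knob at (273,205). The spray is at (338,155), the jar at (357,217), the dropper bottle at (175,232) and the block at (189,284). The scene view shows the cover knob at (282,194).

```bash
cat > h.py <<'E'
import cv2,numpy as np
from station import bot
def ray(c,uv):
    n=cv2.undistortPoints(np.float64(uv).reshape(-1,1,2),c["mtx"],c["dist"]).reshape(-1,2)
    T=np.asarray(c["camera_from_world"]);R=T[:3,:3];o=-R.T@T[:3,3]
    return o,np.c_[n[:,0],-n[:,1],-np.ones(len(n))]@R
def onz(c,uv,z):
    o,d=ray(c,uv);return o+d*((z-o[2])/d[:,2])[:,None]
def proj(c,P):
    T=np.asarray(c["camera_from_world"]);p=np.atleast_2d(P)@T[:3,:3].T+T[:3,3]
    return cv2.projectPoints(p*[1,-1,-1],np.zeros(3),np.zeros(3),c["mtx"],c["dist"])[0].reshape(-1,2)
def cage(x,y,z,o,a): # cage coords -> world
    return np.array([o[0]+x*np.cos(a)-y*np.sin(a),o[1]+x*np.sin(a)+y*np.cos(a),z])
E
python3 - <<'E'
from h import *
for n,box in(("top",(235,170,318,255)),("scene",(232,170,325,235))):
    p=cv2.imread(f"pics/{n}0.png");c=bot.calibration(n);x0,y0,x1,y1=box
    g=p.min(2).astype(int);roi=g[y0:y1,x0:x1]
    m=(roi>125).astype(np.uint8)
    k,l,s,_=cv2.connectedComponentsWithStats(m);i=1+s[1:,4].argmax();ys,xs=np.nonzero(l==i)
    W=onz(c,np.c_[xs+x0,ys+y0],.182)
    r=cv2.minAreaRect(W[:,:2].astype(np.float32));print(n,s[i],r,np.round(cv2.boxPoints(r),4).tolist())
    hull=cv2.convexHull(W[:,:2].astype(np.float32));
    k=p.max(2)[y0:y1,x0:x1]<40;k,l,s,ce=cv2.connectedComponentsWithStats(k.astype(np.uint8))
    for j in range(1,k):
        if s[j,4]>20:print("dark",s[j],ce[j]+[x0,y0],onz(c,ce[j]+[x0,y0],.2))
    big=cv2.resize(p[y0-30:y1+40,x0-60:x1+30],None,fx=4.4 if n=='top' else 4,fy=4.4 if n=='top' else 4,interpolation=cv2.INTER_CUBIC);cv2.imwrite(f"pics/{n}c.png",big);print(big.shape)
E
```

```text
top [   7   10   67   65 2710] ((0.594356894493103, 0.03877689689397812), (0.14569349586963654, 0.14983129501342773), 4.765202522277832) [[0.515500009059906, 0.10740000009536743], [0.527999997138977, -0.04190000146627426], [0.6732000112533569, -0.02979999966919422], [0.6607000231742859, 0.11949999630451202]]
dark [35 32  7  8 43] [272.48837209 205.65116279] [[0.6071189  0.04030465 0.2       ]]
dark [76 32  7  9 40] [314.75 205.55] [[ 0.58059755 -0.06954399  0.2       ]]
dark [75 47  8  9 28] [314.07142857 221.42857143] [[ 0.53895207 -0.05685162  0.2       ]]
dark [ 7 71  6  6 24] [244.70833333 243.33333333] [[0.52505018 0.13479051 0.2       ]]
(682, 761, 3)
scene [   7    8   79   52 2214] ((0.5952773094177246, 0.03878815844655037), (0.14381833374500275, 0.148033007979393), 4.773046493530273) [[0.5174999833106995, 0.10660000145435333], [0.5297999978065491, -0.04100000113248825], [0.6730999946594238, -0.028999999165534973], [0.6607999801635742, 0.1185000017285347]]
dark [47 19  7 11 58] [281.74137931 194.43103448] [[0.6032772  0.03686987 0.2       ]]
(540, 732, 3)
```

play_rows(increments=[{"offset": [-548,-237,-10],"yaw": -26.7},{"offset": [-548,-237,-10],"yaw": -26.7},{"offset": [-548,-237,-10],"yaw": -26.7},{"offset": [-548,-237,-10],"yaw": -26.7},{"offset": [-548,-237,-10],"yaw": -26.7},{"offset": [-548,-237,-10],"yaw": -26.7},{"offset": [-548,-237,-10],"yaw": -26.7},{"offset": [-548,-237,-10],"yaw": -26.7},{"offset": [-548,-237,-10],"yaw": -26.7},{"offset": [-548,-237,-10],"yaw": -26.7},{"offset": [-548,-237,-10],"yaw": -26.7},{"offset": [-548,-237,-10],"yaw": -26.7},{"offset": [-548,-237,-10],"yaw": -26.7},{"offset": [-548,-237,-10],"yaw": -26.7},{"offset": [-548,-237,-10],"yaw": -26.7},{"offset": [-548,-237,-10],"yaw": -26.7}], gripper=0.2)

```text
time: 1.7
eef_pos: [0.6057, 0.0402, 0.2602]
eef_rot: [-0.001, -0.042, 0.999, 0.0]
contact_force: [0.6, 0.2, 0.5]
gripper_width: 0.051
finger_force: 0.0
```

```bash
python3 - <<'E'
from h import *
o=bot.get_obs();print({k:np.round(o[k],4).tolist() for k in("time","joint_pos","eef_pos","eef_rot","gripper_width")})
c=bot.calibration("wrist");p,d=bot.capture("wrist");cv2.imwrite("pics/w1.png",p[:,:,::-1])
print(np.round(c["camera_from_world"],3).tolist())
pl=np.array([.6065,.0400]);print("proj knob top",proj(c,[.6085,.0395,.21]))
t=bot.calibration("top")
print(onz(t,[[181,191],[302,149],[320,200]],.178))
# predicted cage corners in top for origin guesses
a=np.radians(4.77)
for yo in(0,20): 
    o=cage(75,0,0,(0,0),a)/1000; og=np.array([.5955,.0388])+o[:2]+yo/1000*np.array([-np.sin(a),np.cos(a)])
    print(yo,og,[proj(t,cage(x,y,.178,og,a)).round(0).tolist() for x,y in((.1,.18),(.1,-.18),(-.07,-.18),(-.07,.18))])
E
```

```text
{'time': 1.7, 'joint_pos': [0.0662, 0.4571, 0.3413, 1.456, 0.0003, -0.0183], 'eef_pos': [0.6057, 0.0402, 0.2602], 'eef_rot': [-0.0005, -0.0422, 0.9991, 0.0001], 'gripper_width': 0.051}
[[-0.084, 0.996, -0.0, 0.011], [-0.943, -0.08, -0.322, 0.619], [-0.321, -0.027, 0.947, -0.195], [0.0, 0.0, 0.0, 1.0]]
proj knob top [[279.31213511 260.93842628]]
[[ 0.71333885  0.27553009  0.178     ]
 [ 0.7530012  -0.07892766  0.178     ]
 [ 0.59747584 -0.09013598  0.178     ]]
0 [0.67024024 0.04503671] [[[193.0, 174.0]], [[315.0, 135.0]], [[336.0, 190.0]], [[210.0, 230.0]]]
20 [0.66857712 0.06496744] [[[186.0, 176.0]], [[309.0, 137.0]], [[329.0, 192.0]], [[203.0, 233.0]]]
```

View pics/w1.png

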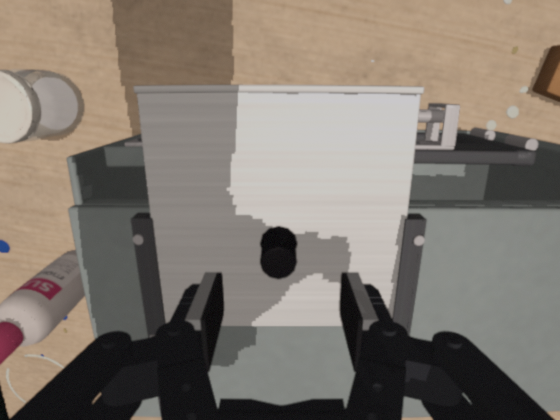

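View pics/topc.png

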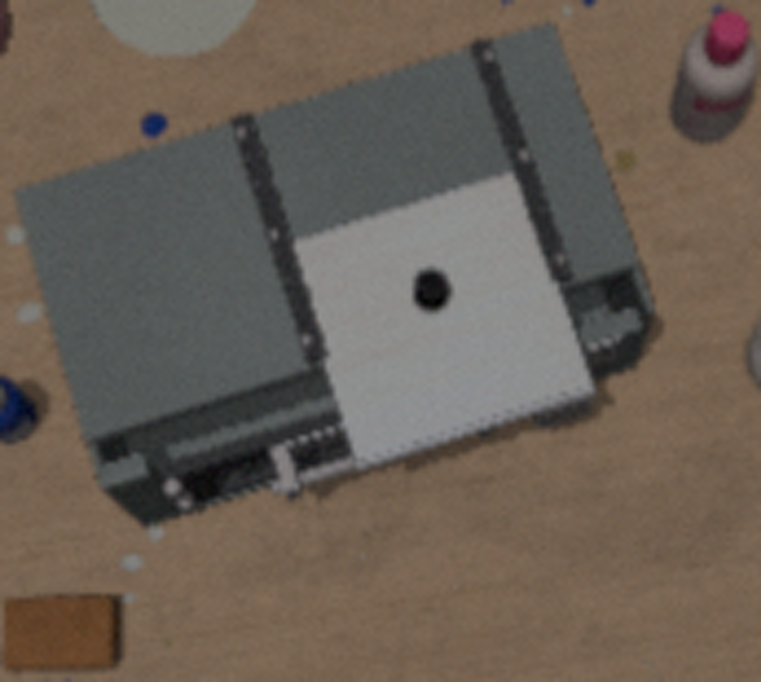

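The wrist view shows the knob's top at (278,262), as predicted. The roof's front edge is on row 207, with its keeper-side end near (75,207), and the cover's front edge is on row 88. The hinge-side strap shows at (440,125). In the top crop the roof corners are clear.

```bash
python3 - <<'E'
from h import *
c=bot.calibration("wrist");t=bot.calibration("top")
print("roof front w",onz(c,[[75,207],[500,207]],.178).round(4))
print("plate front w",onz(c,[[138,90],[421,90]],.182).round(4))
print("roof corners top",onz(t,[[178.9,182.7],[300.7,145.7],[320,200.9],[194.3,240]],.178).round(4))
print(proj(t,[.5955,.0388,.182]))
E
```

```text
roof front w [[ 0.5994 -0.0864  0.178 ]
 [ 0.5774  0.1723  0.178 ]]
plate front w [[ 0.5283 -0.0432  0.182 ]
 [ 0.5155  0.108   0.182 ]]
roof corners top [[ 0.7384  0.2769  0.178 ]
 [ 0.7635 -0.0778  0.178 ]
 [ 0.595  -0.0895  0.178 ]
 [ 0.5699  0.2658  0.178 ]]
[[274.19026516 211.21710213]]
```

play_rows(increments=[{"offset": [-2.5,0,27]},{"offset": [-2.5,0,54]},{"offset": [-2.5,0,54]},{"offset": [-2.5,0,54]}])

```text
invalid input
```

play_rows(increments=[{"offset": [0,0,0]},{"offset": [0,0,0]},{"offset": [0,0,0]},{"offset": [0,0,0]},{"offset": [0,0,0]}], gripper=-1, newtons=25)

```text
invalid input
```

play_rows(increments=[{"offset": [-2.5,0,27],"yaw": 0},{"offset": [-2.5,0,54],"yaw": 0},{"offset": [-2.5,0,54],"yaw": 0},{"offset": [-2.5,0,54],"yaw": 0}])

```text
time: 2.15
eef_pos: [0.6084, 0.0404, 0.2067]
eef_rot: [-0.0, -0.042, 0.999, 0.0]
contact_force: [0.0, -0.1, 0.7]
gripper_width: 0.0511
finger_force: 0.0
```

play_rows(increments=[{"offset": [0,0,0],"yaw": 0},{"offset": [0,0,0],"yaw": 0},{"offset": [0,0,0],"yaw": 0},{"offset": [0,0,0],"yaw": 0},{"offset": [0,0,0],"yaw": 0}], gripper=-1, newtons=25)

```text
time: 2.65
eef_pos: [0.6101, 0.0389, 0.2084]
eef_rot: [0.002, -0.041, 0.999, -0.0]
contact_force: [0.2, -1.5, 6.1]
gripper_width: 0.019
finger_force: 24.9
```

play_rows(increments=[{"offset": [-10,0,-2],"yaw": 0},{"offset": [-25,0,-2],"yaw": 0},{"offset": [-40,0,-2],"yaw": 0},{"offset": [-55,0,-2],"yaw": 0},{"offset": [-70,0,-2],"yaw": 0},{"offset": [-80,0,-2],"yaw": 0},{"offset": [-84,0,-2],"yaw": 0},{"offset": [-84,0,-2],"yaw": 0}])

```text
time: 3.45
eef_pos: [0.6898, 0.0455, 0.2084]
eef_rot: [-0.004, -0.041, 0.999, -0.001]
contact_force: [-9.4, -3.7, 5.0]
gripper_width: 0.0188
finger_force: 25.8
```

play_rows(increments=[{"offset": [-3,0,0],"yaw": 0},{"offset": [-6,0,0],"yaw": 0},{"offset": [-6,0,0],"yaw": 0},{"offset": [-6,0,0],"yaw": 0}])

```text
time: 3.85
eef_pos: [0.691, 0.0455, 0.2081]
eef_rot: [-0.009, -0.041, 0.999, -0.001]
contact_force: [-22.1, -3.6, 9.9]
gripper_width: 0.0189
finger_force: 26.4
```

play_rows(increments=[{"offset": [4,0,0],"yaw": 0},{"offset": [4,0,0],"yaw": 0},{"offset": [4,0,0],"yaw": 0},{"offset": [4,0,0],"yaw": 0}], gripper=0.2)

```text
time: 4.25
eef_pos: [0.6953, 0.0469, 0.2083]
eef_rot: [0.0, -0.042, 0.999, 0.0]
contact_force: [-0.3, 0.7, -0.5]
gripper_width: 0.0512
finger_force: 0.0
```

play_rows(increments=[{"offset": [0,0,-40],"yaw": 0},{"offset": [0,0,-65],"yaw": 0},{"offset": [50,11,-65],"yaw": 0},{"offset": [100,22,-65],"yaw": 0},{"offset": [149,33,-65],"yaw": 0},{"offset": [149,33,-65],"yaw": 0},{"offset": [149,33,-65],"yaw": 0}])

```text
time: 4.95
eef_pos: [0.5425, 0.0675, 0.2739]
eef_rot: [0.0, -0.042, 0.999, 0.0]
contact_force: [0.1, -0.3, 0.3]
gripper_width: 0.0511
finger_force: 0.0
```

```bash
python3 - <<'E'
from h import *
o=bot.get_obs();print({k:np.round(o[k],4).tolist() for k in("time","eef_pos","eef_rot","gripper_width","contact_force")})
c=bot.calibration("wrist");p,d=bot.capture("wrist");cv2.imwrite("pics/w2.png",p[:,:,::-1]);np.save("pics/w2.npy",d)
np.savez("pics/w2c.npz",**c)
E
```

```text
{'time': 4.95, 'eef_pos': [0.5425, 0.0675, 0.2739], 'eef_rot': [0.0004, -0.0421, 0.9991, 0.0001], 'gripper_width': 0.0511, 'contact_force': [0.097, -0.3448, 0.3492]}
```

View pics/w2.png

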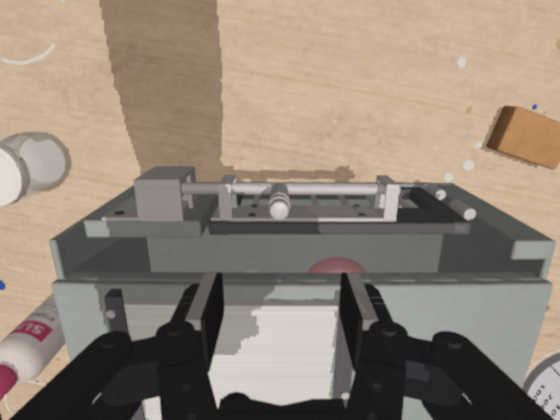

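The cover is back, and the bolt's knob shows with its top at about (280,210). The keeper is at (165,195) and the straps are at (228,200) and (388,200).

```bash
python3 - <<'E'
from h import *
c=np.load("pics/w2c.npz");d=np.load("pics/w2.npy")
print("knob top",onz(c,[[280,210]],.165).round(4),"depth",d[206:214,280].round(4))
print("rod",onz(c,[[210,188],[345,189]],.11).round(4))
print("roof front",onz(c,[[57,282],[549,282]],.178).round(4))
T=c["camera_from_world"];P=onz(c,[[280,210]],.165);print("expected depth",-(P@T[:3,:3].T+T[:3,3])[0,2])
E
```

```text
knob top [[0.5365 0.0661 0.165 ]] depth [0.2429 0.2444 0.2439 0.245  0.2451 0.2446 0.2459 0.2463]
rod [[0.5405 0.0086 0.11  ]
 [0.5321 0.1191 0.11  ]]
roof front [[ 0.5986 -0.0865  0.178 ]
 [ 0.5699  0.2615  0.178 ]]
expected depth 0.24495585503662887
```

play_rows(increments=[{"offset": [6,-1,30],"yaw": 0},{"offset": [6,-1,70],"yaw": 0},{"offset": [6,-1,100],"yaw": 0},{"offset": [6,-1,115],"yaw": 0},{"offset": [6,-1,122],"yaw": 0},{"offset": [6,-1,122],"yaw": 0},{"offset": [6,-1,122],"yaw": 0}])

```text
time: 5.7
eef_pos: [0.5394, 0.0657, 0.1522]
eef_rot: [0.001, -0.041, 0.999, 0.0]
contact_force: [0.1, 0.6, 0.6]
gripper_width: 0.0514
finger_force: 0.0
```

play_rows(increments=[{"offset": [0,0,0],"yaw": 0},{"offset": [0,0,0],"yaw": 0},{"offset": [0,0,0],"yaw": 0},{"offset": [0,0,0],"yaw": 0},{"offset": [0,0,0],"yaw": 0},{"offset": [0,0,0],"yaw": 0}], gripper=-1, newtons=35)

```text
time: 6.3
eef_pos: [0.5383, 0.0657, 0.1523]
eef_rot: [0.001, -0.042, 0.999, 0.0]
contact_force: [0.1, -0.1, 5.1]
gripper_width: 0.0126
finger_force: 34.1
```

play_rows(increments=[{"offset": [0,0,-4],"yaw": 0},{"offset": [0,0,-8],"yaw": 0},{"offset": [0,0,-12],"yaw": 0},{"offset": [0,0,-12],"yaw": 0}])

```text
time: 6.7
eef_pos: [0.5379, 0.0657, 0.1637]
eef_rot: [0.0, -0.042, 0.999, 0.0]
contact_force: [2.1, 0.8, -2.3]
gripper_width: 0.013
finger_force: 34.1
```

play_rows(increments=[{"offset": [0,4,0],"yaw": 0},{"offset": [0,10,0],"yaw": 0},{"offset": [0,18,0],"yaw": 0},{"offset": [0,27,0],"yaw": 0},{"offset": [0,35,0],"yaw": 0},{"offset": [0,40,0],"yaw": 0},{"offset": [0,40,0],"yaw": 0},{"offset": [0,40,0],"yaw": 0}])

```text
time: 7.5
eef_pos: [0.5344, 0.106, 0.1634]
eef_rot: [0.0, -0.042, 0.999, 0.0]
contact_force: [2.8, 0.9, -2.4]
gripper_width: 0.0128
finger_force: 34.1
```

play_rows(increments=[{"offset": [6,1.5,0],"yaw": 2.9},{"offset": [11.8,3.3,0],"yaw": 5.7},{"offset": [17.6,5.5,0],"yaw": 8.6},{"offset": [23.3,7.9,0],"yaw": 11.5},{"offset": [28.8,10.5,0],"yaw": 14.3},{"offset": [34.2,13.5,0],"yaw": 17.2},{"offset": [39.5,16.7,0],"yaw": 20.1},{"offset": [44.6,20.2,0],"yaw": 22.9},{"offset": [44.6,20.2,0],"yaw": 22.9},{"offset": [44.6,20.2,0],"yaw": 22.9},{"offset": [44.6,20.2,0],"yaw": 22.9}])

```text
time: 8.6
eef_pos: [0.4886, 0.1214, 0.1634]
eef_rot: [0.0, 0.158, 0.988, -0.0]
contact_force: [3.7, -1.7, -2.8]
gripper_width: 0.0128
finger_force: 34.1
```

```bash
python3 - <<'E'
from h import *
o=bot.get_obs();print({k:np.round(o[k],4).tolist() for k in("time","eef_pos","eef_rot","gripper_width","finger_force","contact_force","dq")})
p,d=bot.capture("top");a=cv2.resize(p[110:310,140:380,::-1],None,fx=2.5,fy=2.5,interpolation=cv2.INTER_CUBIC)
cv2.imwrite("pics/s3.png",a)
p,d=bot.capture("wrist");cv2.imwrite("pics/w3.png",p[:,:,::-1])
E
```

```text
{'time': 8.6, 'eef_pos': [0.4886, 0.1214, 0.1634], 'eef_rot': [0.0003, 0.1576, 0.9875, -0.0003], 'gripper_width': 0.0128, 'finger_force': 34.1385, 'contact_force': [3.7468, -1.6747, -2.7814], 'dq': [-0.0006, 0.0019, 0.0002, -0.0007, 0.0009, 0.0062]}
```

View pics/w3.png

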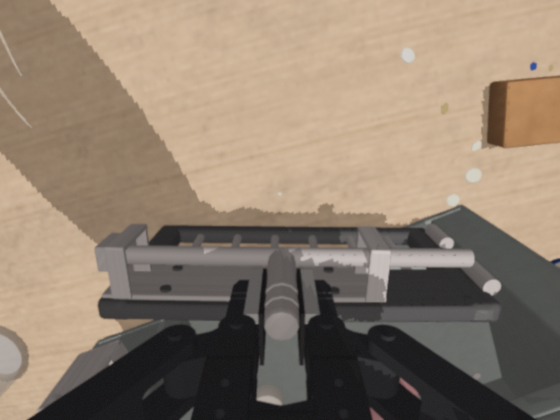

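View pics/s3.png

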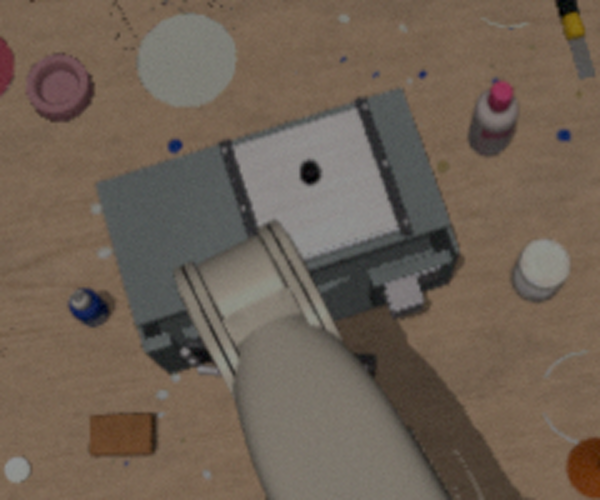

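The wrist view shows the knob held at (280,300), with the gate parallel to the tool at about 0.4 rad. In the top view the cover is fully back at (320,180), the keeper at (405,290) is free and the bystanders haven't moved.

```bash
python3 -c "
from station import bot
print(bot.finish_job())"
```

```text
the job is handed in; nothing more can be done
None
```

I slid the cover fully back, lifted the bolt over the keeper's lip and drew it about 40 mm, and swung the gate to about 0.4 rad (free edge about 8 cm out); I handed the job in at about 8.7 s still holding the knob with 34 N, and no verdict was returned.

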